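# Park the relief stamp on its hooded pad

### The arm

A 6-joint arm with a two-finger parallel gripper is mounted at the origin on the work surface; the furniture and walls round the work are solid. World frame = base frame: x ahead of the robot, y to its left, z up, the work surface at z = 0. Lengths are in m, angles in rad, forces in N, time in s.
With the tool pointing down it reaches from about 0.3 to 0.775 m from the base axis. Payload 14.6 kg.
Tool frame: the origin (TCP) lies at the very end of the fingers, on their centre line; the grasp point (between the pads) lies 19 mm behind it; z points along the fingers, y is the line along which they close (so a half turn about z gives the same grasp; the last joint's range is limited). The gripper opens to 94 mm and grips with 3 to 60 N. Pads are 16 mm wide; open, the fingers measure 119 mm over their backs; the gripper's body (75 mm by 177 mm) begins 78 mm behind the grasp point.
Start: joints at [-1.221, 0.3, 1.521, -0, 1.321, -0.067], TCP at [0.223, -0.503, 0.205] pointing down, gripper open.
Joint ranges: [-3.03, 3.03], [-0.79, 2.21], [0.23, 2.52], [-1.04, 4.18], [0, 3.07], [-2.55, 2.55]. Speed limits (rad/s): [2.22, 2.22, 2.57, 3.14, 3.14, 3.14].

### API

Orientations are given as [roll, pitch, yaw] about the fixed x, y, z axes, in that order (R = Rz(yaw) Ry(pitch) Rx(roll)).
In Python, from station import * gives the robot as it stands.
- The arm moves only by the tool jog_arm, never from a script. Its argument "rows" is a list of rows, each a list of 3 entries, a list of its own where there are three numbers: the shift along the tool's x, y, z in m, then the turn about the tool's z in degrees, then the finger opening in m, from 0 to 0.094. A call has 1 to 12 rows; each row shifts and turns the commanded pose from where the row before left it, along the tool's axes as they then stand; what a row does not reach is not made up. A row lasts 1/12 s, in which the tool goes at most 41.7 mm and 7.16 degrees, less where a joint would pass 70% of its speed; a pose out of reach is approached as far as the arm can. A call is refused whole if a number of a shift passes 0.0417 or a number of a turn 7.16, either way. A call with a gripper value outside its range is refused whole. The fingers move at their own pace and stop on an object; "squeeze" is the grip in N (left out, the last holds). Time passes only in rows, so rows that do not move let the fingers close. It gives the time, the measured TCP pose, the force, the opening and the grip force at its end, in the units of the state.
- get_obs(): the state, without advancing time (a new reading comes with each control period).
- camera(name): name is "scene" or "top" or "wrist"; returns a dict with "image" (420x560x3 uint8, red, green, blue), "range_z" (420x560 float32, m along the optical axis (not along the pixel's ray), 0 where there is no reading), "K" (3x3 intrinsics, pixels), "world_from_camera" (4x4, takes a point from camera to world coordinates); the wrist camera has in their place "T_tool_cam" (4x4, takes a point from camera to tool coordinates, whose origin is the TCP and whose axes are the flange's). Camera axes: x right, y up, looking along -z (the intrinsics and any distortion apply to the point x, -y, -z); pixel columns grow to the right and rows downward; lengths in m; the calibration is good to about 2 mm. A picture is of the moment at which its call begins: read the wrist's pose just before it.
- hand_in(): hands the job in; it is judged then, once.
Trained networks look in a picture, given as the dict that the camera call returned (one of the last four; its "shot" number tells which), for a name from the list of things; names that differ only in an ending like _2 or _b are one class to them, and where a whole thing is asked for, a point or a joint stands for the part that bears it (a point fixed in the world has none). Each returns a list of dicts, best first, with "p" (0 to 1); they miss things now and then, are a little off and sometimes report something else, mostly with a low value. They report only what shows in the picture. A call takes as long as a camera call.
- search_frame(label, picture): "at" ([column, row] as shares, 0 to 1, of the picture: columns of its width, rows of its height, amid what is visible of it).
- spot_point(label, picture): "at" ([column, row] as shares, 0 to 1, of the picture: columns of its width, rows of its height: a listed point, or the origin of a listed thing).
The state is a dict: "time_s": time; "qpos": joint angles; "joint_vel": joint speeds; "tau": joint torques, N m; "ee_pos": TCP position; "eef_rot": TCP orientation; "force": force on the tool from outside, world axes, zero at the start; "moment": the same for the moment, N m; "grip_width": finger opening in m; "grip_force": force on a finger pad.
Only numpy, scipy, OpenCV 4.12 (cv2) and the standard library are available. Lean on these libraries where they do the work, as an engineer would, in place of code of your own. Each camera call takes 0.05 s, during which the arm holds its last target. There are 200 camera calls.

### The job

Stand the fallen relief stamp up on its plate on the table and let go of it, so that you can take it afresh by its handle from above. Then put it away in the green pad box: tip it to get its long plate in under the metal covers, right it inside and set it down gently so that its plate lies flat on the pad, the handle standing up through the opening, and let go. Do not disturb the two paint pots and the mist bottle, and do not ram the box.

Things in the scene. Friction and masses are not known exactly. Their poses are not given: they have to be found in the camera images.
- stamp_mid (a point): Relief stamp, loose, 0.26 to 0.48 kg, 140 mm tall upright. This point is on its axis, 70 mm above the plate's underside: z up the handle, x along the plate's 120 mm length, y along its 70 mm width. Underside up: plate 10 mm thick, balance point about 26 mm up, round neck 18 mm across, wooden grip from 60 to 140 mm up. Set down with a plate edge on the table within 40 degrees of upright, it settles onto its plate.
- stamp_grip (a point): Centre of the stamp's square wooden grip, 26 x 26 x 80 mm, flats square to x and y; on the axis 100 mm above the underside; axes as stamp_mid. At the start the stamp lies on a long plate edge (its -y side down) and on the grip's end, handle towards the robot's right (world -y, within 30 degrees), sloping 10 degrees down to its end; the axis at stamp_mid is then 24 mm over the table.
- pad_box: Green pad box, fixed; origin at the centre of its underside, x along its length, z up. Inside 140 mm (x) by 90 mm (y), walls 4 mm, top of the foam pad 14 mm up; it yields evenly, 1 mm per 4 N. Two aluminium covers, underside 82 mm and top 86 mm up, roof its ends, leaving an opening 96 mm (x) by 90 mm (y). The plate enters only tilted about box y (about 35 degrees), lower end under one cover first; stamp x along box x, either way round.
- pot_teal: Bystander: paint pot with dark green lid, 56 mm in diameter, 61 mm tall, loose; origin at the centre of its underside.
- pot_yellow: Bystander: yellow paint pot with black lid, 52 mm in diameter, 55 mm tall, loose; origin at the centre of its underside.
- mist: Bystander: slim mist bottle with amber wash, 37 mm in diameter, 139 mm tall, loose; origin at the centre of its underside.

How it is judged:
On the way:
1. the stamp stands upright on the table, outside the box, and the fingers are off it (angle between stamp_mid's own z axis and vertical below 0.1 rad and height (world z) of stamp_mid below 0.075 m and horizontal distance between stamp_mid and pad_box above 0.1 m and contact force between the fingers and stamp below 0.1 N), for 0.3 s.
At the end, for the whole second after the job is handed in: The stamp stands upright in the pad box (within 0.06 rad), plate flat on the pad (its mid-point 78 to 88 mm above the box's underside), within 22 mm of the box's centre and lengthwise in it (within 0.25 rad), so that both plate ends lie under the covers; released and at rest (angle between stamp_mid's own z axis and vertical below 0.06 rad and z of stamp_mid in the frame of pad_box between 0.078 and 0.088 m and horizontal distance between stamp_mid and pad_box below 0.022 m and angle between the x axis of stamp_mid and the x axis of pad_box, either way round below 0.25 rad and linear speed of stamp below 0.01 m/s and contact force between the fingers and stamp below 0.1 N); the robot touches nothing.
It fails at once if teal pot pushed more than 30 mm or knocked over (distance of pot_teal from where it was at the start of the episode above 0.03 m or angle between pot_teal's own z axis and vertical above 0.4 rad).
It fails at once if yellow pot pushed more than 30 mm or knocked over (distance of pot_yellow from where it was at the start of the episode above 0.03 m or angle between pot_yellow's own z axis and vertical above 0.4 rad).
It fails at once if mist bottle pushed more than 30 mm or knocked over (distance of mist from where it was at the start of the episode above 0.03 m or angle between mist's own z axis and vertical above 0.4 rad).
It fails at once if the stamp rammed into the box (over 40 N) (contact force between stamp and pad_box above 40 N).
It fails at once if the stamp dropped into the box (faster than 0.5 m/s inside it) (horizontal distance between stamp_mid and pad_box below 0.05 m and z of stamp_mid in the frame of pad_box below 0.12 m and linear speed of stamp above 0.5 m/s).
It also fails if it takes over 69 s, if anything falls off the work surface, if the arm or the gripper's body presses on something with over 40 N, if the wrist force passes 120 N, or if a joint passes its speed limit or range.

## Working session

There is one attempt and no reset: what is moved stays moved. The work goes in short steps, Python scripts to look and compute and a tool call to move; the robot and the scene stay as the last step left them, time stands still between calls to the robot, and variables do not carry over. Pictures are saved under pics/ and viewed, at most 10 in all, crops included, and the job is handed in when it is done.

Besides the shell and the picture viewer there is one more tool, called after ">>>" by a JSON object that holds its "method" and its "body". jog_arm: Moves the arm, as the interface text tells. Its arguments: {"type":"object","properties":{"rows":{"type":"array","items":{"type":"array"}},"squeeze":{"type":"number"}},"required":["rows"]}

```bash
mkdir -p pics
cat > h.py <<'E'
from station import *
import numpy as np, cv2
from scipy.spatial.transform import Rotation as R
def shot(n):
    o=get_obs(); c=camera(n)
    if n=="wrist":
        T=np.eye(4); T[:3,3]=o["ee_pos"]; T[:3,:3]=R.from_euler('xyz',o["eef_rot"]).as_matrix()
        c["W"]=T@c["T_tool_cam"]
    else: c["W"]=c["world_from_camera"]
    return c
def pts(c):
    z=c["range_z"].astype(float); h,w=z.shape; K=c["K"]
    u,v=np.meshgrid(np.arange(w),np.arange(h))
    P=np.stack([(u-K[0,2])/K[0,0]*z,-(v-K[1,2])/K[1,1]*z,-z],-1)
    P=P@c["W"][:3,:3].T+c["W"][:3,3]; P[z==0]=np.nan
    return P
def save(c,n): cv2.imwrite("pics/"+n,c["image"][...,::-1])
def at(c,label,f=None):
    P=pts(c); out=[]
    for d in (f or spot_point)(label,c)[:2]:
        u,v=int(d["at"][0]*560),int(d["at"][1]*420)
        out.append((round(d["p"],2),(u,v),np.round(P[min(v,419),min(u,559)],3)))
    return out
E
python3 - <<'E'
from h import *
o=get_obs(); print({k:np.round(v,3) for k,v in o.items()})
for n in ["top","scene"]:
    c=shot(n); save(c,n+"0.png"); print(n,c["K"].round(1).tolist(),c["W"].round(3).tolist(), [k for k in c])
    for l in ["stamp_mid","stamp_grip","pad_box","pot_teal","pot_yellow","mist"]: print(l,at(c,l))
    np.save(n+"0.npy",pts(c))
E
```

```text
{'time_s': np.float64(0.0), 'qpos': array([-1.221,  0.3  ,  1.522,  0.   ,  1.321, -0.067]), 'joint_vel': array([-0.001, -0.001, -0.   ,  0.001,  0.   , -0.002]), 'tau': array([ 1.0000e-03, -5.3180e+01, -3.5274e+01,  7.1000e-02,  2.4000e-02,
       -0.0000e+00]), 'ee_pos': array([ 0.223, -0.503,  0.205]), 'eef_rot': array([-3.14 , -0.   ,  0.417]), 'force': array([-0.418,  0.176,  0.29 ]), 'moment': array([-0.068,  0.031, -0.014]), 'grip_force': np.float64(0.0), 'grip_width': np.float64(0.094)}
top [[511.7, 0.0, 280.3], [0.0, 511.7, 207.0], [0.0, 0.0, 1.0]] [[0.013, 0.991, -0.131, 0.399], [-1.0, 0.015, 0.009, 0.127], [0.011, 0.131, 0.991, 1.35], [0.0, 0.0, 0.0, 1.0]] ['image', 'range_z', 'K', 'world_from_camera', 'shot', 'W']
stamp_mid [(0.88, (355, 269), array([ 0.416, -0.079,  0.036]))]
stamp_grip [(0.63, (365, 273), array([ 0.406, -0.105,  0.033]))]
pad_box [(0.76, (225, 236), array([0.497, 0.257, 0.014]))]
pot_teal [(0.67, (323, 192), array([0.604, 0.009, 0.096])), (0.59, (166, 232), array([0.501, 0.4  , 0.066]))]
pot_yellow [(0.58, (219, 158), array([0.696, 0.274, 0.055])), (0.2, (226, 237), array([0.494, 0.254, 0.018]))]
mist [(0.6, (323, 191), array([0.607, 0.009, 0.095]))]
scene [[447.2, 0.0, 284.5], [0.0, 447.2, 216.4], [0.0, 0.0, 1.0]] [[-0.802, 0.374, -0.466, 0.101], [-0.597, -0.486, 0.638, 0.74], [0.012, 0.79, 0.613, 0.634], [0.0, 0.0, 0.0, 1.0]] ['image', 'range_z', 'K', 'world_from_camera', 'shot', 'W']
stamp_mid [(0.63, (388, 203), array([ 0.381, -0.02 ,  0.07 ]))]
stamp_grip [(0.86, (392, 198), array([ 0.399, -0.087,  0.038])), (0.55, (205, 324), array([0.487, 0.431, 0.035]))]
pad_box [(0.88, (271, 275), array([0.455, 0.294, 0.058]))]
pot_teal [(0.58, (207, 324), array([0.483, 0.43 , 0.037])), (0.35, (268, 277), array([0.46 , 0.296, 0.052]))]
pot_yellow [(0.82, (182, 238), array([0.688, 0.296, 0.027]))]
mist [(0.97, (294, 194), array([0.602, 0.017, 0.02 ]))]
```

View pics/top0.png

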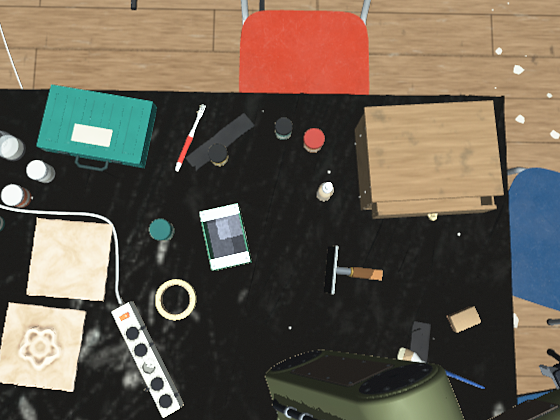

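View pics/scene0.png

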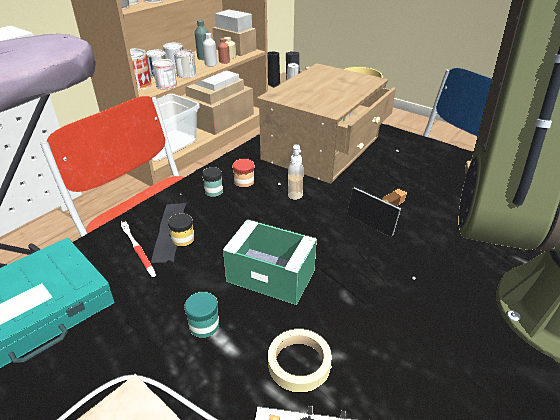

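Run:
```python
from h import *
P=np.load("top0.npy"); 
def sel(x0,x1,y0,y1,z0,z1):
    Q=P.reshape(-1,3); m=(Q[:,0]>x0)&(Q[:,0]<x1)&(Q[:,1]>y0)&(Q[:,1]<y1)&(Q[:,2]>z0)&(Q[:,2]<z1); return Q[m]
b=sel(.38,.62,.17,.34,.075,.1); print("box",len(b),np.percentile(b[:,2],[5,50,95]),cv2.minAreaRect(b[:,:2].astype(np.float32)))
t=sel(.3,.6,-.2,.0,-.02,.01);print("table",np.median(t[:,2]))
s=sel(.32,.5,-.2,-.0,.012,.12)
pl=s[s[:,1]>-.06]; print("plate",len(pl),cv2.minAreaRect(pl[:,:2].astype(np.float32)),pl[:,2].max())
for y0 in np.arange(-.16,0,.012):
    q=s[(s[:,1]>y0)&(s[:,1]<=y0+.012)]
    if len(q): print(round(y0,3),len(q),q[:,0].min().round(3),q[:,0].max().round(3),np.median(q[:,0]).round(3),np.percentile(q[:,2],[10,50,95]).round(3))
for n,a in dict(teal=(.45,.55,.36,.44),yel=(.64,.74,.23,.32),mist=(.56,.65,-.03,.05)).items():
    q=sel(*a,.02,.2); print(n,len(q),q.mean(0),q[:,2].max())
# cover faces: x spans
S=np.load("scene0.npy").reshape(-1,3); m=(abs(S[:,0]-.49)<.12)&(abs(S[:,1]-.255)<.09)&(abs(S[:,2]-.086)<.006); print("scene",cv2.minAreaRect(S[m][:,:2].astype(np.float32)),np.median(S[m][:,2]))
```

```text
box 998 [0.08306019 0.08752733 0.09191284] ((0.49332451820373535, 0.25152823328971863), (0.14849689602851868, 0.09810154139995575), 13.66765022277832)
table 0.0040149881243232155
plate 573 ((0.41440367698669434, -0.0330653190612793), (0.05461306869983673, 0.1194322407245636), 85.8753433227539) 0.07880275084524713
-0.16 6 0.402 0.414 0.408 [0.026 0.027 0.031]
-0.148 49 0.391 0.495 0.407 [0.024 0.028 0.033]
-0.136 45 0.345 0.417 0.404 [0.027 0.032 0.036]
-0.124 53 0.345 0.466 0.406 [0.026 0.033 0.036]
-0.112 42 0.396 0.419 0.407 [0.033 0.035 0.038]
-0.1 52 0.396 0.421 0.409 [0.032 0.038 0.041]
-0.088 41 0.398 0.421 0.411 [0.035 0.039 0.043]
-0.076 53 0.398 0.447 0.411 [0.029 0.038 0.043]
-0.064 35 0.403 0.421 0.411 [0.032 0.037 0.042]
-0.052 31 0.405 0.421 0.413 [0.034 0.038 0.045]
-0.04 45 0.405 0.475 0.418 [0.039 0.044 0.074]
-0.028 209 0.356 0.475 0.43 [0.057 0.07  0.075]
-0.016 256 0.356 0.475 0.402 [0.018 0.04  0.072]
-0.004 7 0.359 0.377 0.367 [0.016 0.02  0.023]
teal 412 [0.50960812 0.41389171 0.05930373] 0.07012765093743734
yel 339 [0.70872232 0.27788735 0.05404159] 0.06310330307874579
mist 230 [0.60836085 0.00373302 0.09409527] 0.1457428937184495
scene ((0.4891252815723419, 0.2527790665626526), (0.14834564924240112, 0.1010909304022789), 13.72615909576416) 0.08610647171859637
```

>>> {"method": "jog_arm", "body": {"rows": [[[0,0,0],6.84,0.07],[[0,0,0],6.84,0.07],[[0,0,0],6.84,0.07],[[0,0,0],6.84,0.07],[[0,0,0],6.84,0.07],[[0,0,0],6.84,0.07],[[0,0,0],6.84,0.07],[[0,0,0],6.84,0.07],[[0,0,0],6.84,0.07]]}}

```text
time_s: 1.45
ee_pos: [0.2226, -0.5029, 0.2055]
eef_rot: [3.142, 0.0, -0.664]
force: [-0.3, -0.0, -0.6]
grip_width: 0.0699
grip_force: 0.0
```

>>> {"method": "jog_arm", "body": {"rows": [[[0.0253,0.0096,0],0,0.07],[[0.0253,0.0096,0],0,0.07],[[0.0253,0.0096,0],0,0.07],[[0.0253,0.0096,0],0,0.07],[[0.0253,0.0096,0],0,0.07],[[0.0253,0.0096,0],0,0.07],[[0.0253,0.0096,0],0,0.07],[[0.0253,0.0096,0],0,0.07]]}}

```text
time_s: 2.12
ee_pos: [0.3365, -0.6882, 0.2053]
eef_rot: [-3.142, 0.0, -0.658]
force: [-0.5, 0.1, 0.2]
grip_width: 0.0701
grip_force: 0.0
```

>>> {"method": "jog_arm", "body": {"rows": [[[0.0253,0.0096,0],0,0.07],[[0.0253,0.0096,0],0,0.07],[[0.0253,0.0096,0],0,0.07],[[0.0253,0.0096,0],0,0.07],[[0.0253,0.0096,0],0,0.07],[[0.0253,0.0096,0],0,0.07],[[0.0253,0.0096,0],0,0.07],[[0.0253,0.0096,0],0,0.07],[[0,0,0],0,0.07],[[0,0,0],0,0.07]]}}

```text
time_s: 2.95
ee_pos: [0.3908, -0.7598, 0.1791]
eef_rot: [3.106, -0.074, -0.656]
force: [-0.1, 0.2, 0.5]
grip_width: 0.0697
grip_force: 0.0
```

Run:
```python
from h import *
o=get_obs(); print(o["time_s"],o["ee_pos"].round(4),o["eef_rot"].round(4))
c=shot("wrist"); save(c,"w1.png"); P=pts(c); np.save("w1.npy",P)
for l in ["stamp_mid","stamp_grip"]: print(l,at(c,l))
Q=P.reshape(-1,3); Q=Q[(abs(Q[:,0]-.41)<.09)&(abs(Q[:,1]+.08)<.11)]
print("table",np.median(Q[Q[:,2]<.008][:,2]))
s=Q[Q[:,2]>.012]
for y0 in np.arange(-.17,0.01,.012):
    q=s[(s[:,1]>y0)&(s[:,1]<=y0+.012)]
    if len(q)>5: print(round(y0,3),len(q),np.percentile(q[:,0],[2,50,98]).round(4),np.percentile(q[:,2],[10,50,95]).round(3))
```

```text
2.95 [ 0.3908 -0.7598  0.1791] [ 3.1061 -0.0744 -0.6562]
stamp_mid []
stamp_grip []
table nan
  return _methods._mean(a, axis=axis, dtype=dtype,
  ret = ret.dtype.type(ret / rcount)
```

View pics/w1.png

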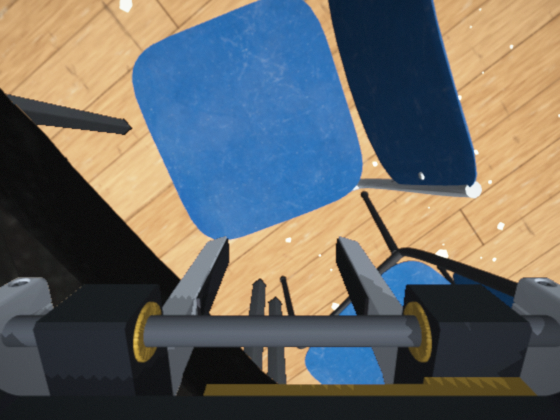

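>>> {"method": "jog_arm", "body": {"rows": [[[-0.0253,-0.0096,0],0,0.07],[[-0.0253,-0.0096,0],0,0.07],[[-0.0253,-0.0096,0],0,0.07],[[-0.0253,-0.0096,0],0,0.07],[[-0.0253,-0.0096,0],0,0.07],[[-0.0253,-0.0096,0],0,0.07],[[0,0,0],0,0.07]]}}

```text
time_s: 3.68
ee_pos: [0.3171, -0.6407, 0.1672]
eef_rot: [3.109, -0.07, -0.657]
force: [-0.6, -1.0, -0.4]
grip_width: 0.07
grip_force: 0.0
```

```bash
cat >> h.py <<'E'
def go(tx,ty,tz,n,o=None):
    "tool-frame shift per row to reach a world TCP point in n rows"
    o=o or get_obs(); M=R.from_euler('xyz',o["eef_rot"]).as_matrix()
    d=M.T@(np.array([tx,ty,tz])-o["ee_pos"]); print(o["time_s"],"TCP",o["ee_pos"].round(4),"rot deg",np.degrees(o["eef_rot"]).round(2),"toolz",M[:,2].round(4),"q",o["qpos"].round(3),"per row",(d/n).round(4),"tot",d.round(4))
E
python3 - <<'E'
from h import *
go(.138,-.267,.22,15)
E
```

```text
3.6833 TCP [ 0.3171 -0.6407  0.1672] rot deg [178.11  -3.99 -37.64] toolz [ 0.0349 -0.0686 -0.997 ] q [-1.164  0.659  1.089  0.005  1.316  1.063] per row [-0.0244 -0.0123 -0.0056] tot [-0.3655 -0.1839 -0.0845]
```

>>> {"method": "jog_arm", "body": {"rows": [[[-0.0244,-0.0123,-0.0056],0,0.07],[[-0.0244,-0.0123,-0.0056],0,0.07],[[-0.0244,-0.0123,-0.0056],0,0.07],[[-0.0244,-0.0123,-0.0056],0,0.07],[[-0.0244,-0.0123,-0.0056],0,0.07],[[-0.0244,-0.0123,-0.0056],0,0.07],[[-0.0244,-0.0123,-0.0056],0,0.07],[[-0.0244,-0.0123,-0.0056],0,0.07],[[-0.0244,-0.0123,-0.0056],0,0.07],[[-0.0244,-0.0123,-0.0056],0,0.07],[[-0.0244,-0.0123,-0.0056],0,0.07],[[-0.0244,-0.0123,-0.0056],0,0.07]]}}

```text
time_s: 4.68
ee_pos: [0.1756, -0.3442, 0.209]
eef_rot: [3.106, -0.074, -0.656]
force: [0.5, -0.2, 0.5]
grip_width: 0.07
grip_force: 0.0
```

>>> {"method": "jog_arm", "body": {"rows": [[[-0.0244,-0.0123,-0.0056],0,0.07],[[-0.0244,-0.0123,-0.0056],0,0.07],[[-0.0122,-0.006,-0.0028],0,0.07],[[0,0,0],0,0.07],[[0,0,0],0,0.07]]}}

```text
time_s: 5.1
ee_pos: [0.1462, -0.2833, 0.2177]
eef_rot: [3.105, -0.076, -0.657]
force: [0.5, 0.1, -0.3]
grip_width: 0.0702
grip_force: 0.0
```

Run:
```python
from h import *
go(.115,-.222,.22,5)
```

```text
5.1 TCP [ 0.1462 -0.2833  0.2177] rot deg [177.91  -4.34 -37.62] toolz [ 0.0377 -0.075  -0.9965] q [-1.217 -0.322  2.11   0.01   1.271  1.009] per row [-0.0124 -0.0058 -0.0016] tot [-0.0618 -0.0292 -0.0081]
```

>>> {"method": "jog_arm", "body": {"rows": [[[-0.0104,-0.0052,0.0126],0,0.07],[[-0.0104,-0.0052,0.0126],0,0.07],[[-0.0104,-0.0052,0.0126],0,0.07],[[-0.0104,-0.0052,0.0126],0,0.07],[[-0.0104,-0.0052,0.0126],0,0.07]]}}

```text
time_s: 5.52
ee_pos: [0.1233, -0.2354, 0.1488]
eef_rot: [3.107, -0.073, -0.656]
force: [-0.4, 0.0, 0.0]
grip_width: 0.0701
grip_force: 0.0
```

>>> {"method": "jog_arm", "body": {"rows": [[[-0.0082,-0.0041,-0.001],0,0.07],[[-0.0082,-0.0041,-0.001],0,0.07],[[-0.0082,-0.0041,-0.001],0,0.07],[[0,0,0],0,0.07]]}}

```text
time_s: 5.85
ee_pos: [0.1111, -0.2102, 0.1502]
eef_rot: [3.107, -0.073, -0.656]
force: [0.4, -0.1, 0.7]
grip_width: 0.0698
grip_force: 0.0
```

Run:
```python
from h import *
go(.408,-.113,.15,12)
```

```text
5.85 TCP [ 0.1111 -0.2102  0.1502] rot deg [178.    -4.2  -37.61] toolz [ 0.0367 -0.0724 -0.9967] q [-1.253 -0.495  2.373  0.013  1.183  0.971] per row [ 0.0146 -0.0215  0.0003] tot [ 0.1754 -0.2585  0.0041]
```

Run:
```python
from h import *
for n in ["top0.npy"]:
    Q=np.load(n).reshape(-1,3); 
    for x0 in np.arange(0,.3,.04):
        r=[]
        for y0 in np.arange(-.36,-.08,.04):
            q=Q[(Q[:,0]>=x0)&(Q[:,0]<x0+.04)&(Q[:,1]>=y0)&(Q[:,1]<y0+.04)]
            r.append(round(np.percentile(q[:,2],98),3) if len(q)>5 else None)
        print(round(x0,2),r)
```

```text
0.0 [None, None, None, None, None, None, None]
0.04 [np.float64(0.008), None, None, None, None, None, None]
0.08 [np.float64(0.007), None, None, None, None, None, None]
0.12 [np.float64(0.015), np.float64(0.016), None, None, None, None, None]
0.16 [np.float64(0.008), np.float64(0.014), np.float64(0.59), np.float64(0.586), np.float64(0.549), np.float64(0.012), None]
0.2 [np.float64(0.512), np.float64(0.587), np.float64(0.593), np.float64(0.592), np.float64(0.013), np.float64(0.65), np.float64(0.689)]
0.24 [np.float64(0.031), np.float64(0.008), np.float64(0.01), np.float64(0.01), np.float64(0.011), np.float64(0.01), np.float64(0.685)]
0.28 [np.float64(0.032), np.float64(0.008), np.float64(0.01), np.float64(0.01), np.float64(0.01), np.float64(0.009), np.float64(0.633)]
```

>>> {"method": "jog_arm", "body": {"rows": [[[-0.002,-0.001,0.0125],0,0.07],[[-0.002,-0.001,0.0125],0,0.07],[[-0.002,-0.001,0.0125],0,0.07],[[-0.002,-0.001,0.0125],0,0.07]]}}

```text
time_s: 6.18
ee_pos: [0.1095, -0.2066, 0.0991]
eef_rot: [3.106, -0.074, -0.656]
force: [0.4, -0.3, 0.3]
grip_width: 0.0699
grip_force: 0.0
```

>>> {"method": "jog_arm", "body": {"rows": [[[-0.0082,-0.0041,-0.001],0,0.07],[[-0.0082,-0.0041,-0.001],0,0.07],[[0,0,0],0,0.07]]}}

```text
time_s: 6.43
ee_pos: [0.1011, -0.1891, 0.0999]
eef_rot: [3.107, -0.073, -0.656]
force: [-0.2, -0.2, -0.2]
grip_width: 0.0698
grip_force: 0.0
```

Run:
```python
from h import *
go(.408,-.113,.15,12)
```

```text
6.4333 TCP [ 0.1011 -0.1891  0.0999] rot deg [178.01  -4.18 -37.61] toolz [ 0.0365 -0.0719 -0.9967] q [-1.269 -0.489  2.496  0.016  1.055  0.952] per row [ 0.0167 -0.0205 -0.0037] tot [ 0.1998 -0.2462 -0.0442]
```

>>> {"method": "jog_arm", "body": {"rows": [[[-0.0055,-0.0027,0.006],0,0.07],[[-0.0055,-0.0027,0.006],0,0.07],[[-0.0055,-0.0027,0.006],0,0.07],[[0,0,0],0,0.07]]}}

```text
time_s: 6.77
ee_pos: [0.099, -0.1838, 0.0884]
eef_rot: [3.111, -0.065, -0.657]
force: [-0.1, -0.3, 0.5]
grip_width: 0.07
grip_force: 0.0
```

Run:
```python
from h import *
go(.408,-.113,.15,12)
```

```text
6.7667 TCP [ 0.099  -0.1838  0.0884] rot deg [178.23  -3.71 -37.62] toolz [ 0.0324 -0.064  -0.9974] q [-1.269 -0.475  2.519  0.014  1.028  0.953] per row [ 0.0171 -0.0203 -0.0047] tot [ 0.2051 -0.2431 -0.056 ]
```

>>> {"method": "jog_arm", "body": {"rows": [[[-0.009,-0.0045,0],0,0.07],[[-0.009,-0.0045,0],0,0.07],[[-0.009,-0.0045,0],0,0.07],[[-0.009,-0.0045,0],0,0.07],[[0,0,0],0,0.07]]}}

```text
time_s: 7.18
ee_pos: [0.0924, -0.1675, 0.1052]
eef_rot: [3.116, -0.051, -0.657]
force: [0.4, -0.6, -0.7]
grip_width: 0.07
grip_force: 0.0
```

Run:
```python
from h import *
go(.408,-.113,.15,12)
```

```text
7.1833 TCP [ 0.0924 -0.1675  0.1052] rot deg [178.55  -2.93 -37.63] toolz [ 0.025  -0.0513 -0.9984] q [-1.272 -0.57   2.518  0.01   1.137  0.953] per row [ 0.0182 -0.0196 -0.0033] tot [ 0.2187 -0.2349 -0.0396]
```

>>> {"method": "jog_arm", "body": {"rows": [[[-0.011,-0.0055,0.012],0,0.07],[[-0.011,-0.0055,0.012],0,0.07],[[-0.011,-0.0055,0.012],0,0.07],[[0,0,0],0,0.07]]}}

```text
time_s: 7.52
ee_pos: [0.0945, -0.1657, 0.0953]
eef_rot: [3.128, -0.025, -0.657]
force: [-0.4, -0.1, 0.6]
grip_width: 0.07
grip_force: 0.0
```

Run:
```python
from h import *
go(.408,-.113,.15,12)
```

```text
7.5167 TCP [ 0.0945 -0.1657  0.0953] rot deg [179.23  -1.4  -37.66] toolz [ 0.0112 -0.0256 -0.9996] q [-1.249 -0.518  2.519  0.003  1.113  0.978] per row [ 0.0181 -0.0194 -0.0044] tot [ 0.2173 -0.2326 -0.0525]
```

Works well; about the same amount again finishes it.

>>> {"method": "jog_arm", "body": {"rows": [[[-0.011,-0.0055,0.012],0,0.07],[[-0.011,-0.0055,0.012],0,0.07],[[-0.011,-0.0055,0.012],0,0.07],[[0,0,0],0,0.07]]}}

```text
time_s: 7.85
ee_pos: [0.097, -0.1644, 0.0859]
eef_rot: [3.137, -0.001, -0.658]
force: [0.5, 0.1, 0.3]
grip_width: 0.0701
grip_force: 0.0
```

Run:
```python
from h import *
go(.408,-.113,.15,12)
```

```text
7.85 TCP [ 0.097  -0.1644  0.0859] rot deg [ 1.7976e+02 -6.0000e-02 -3.7670e+01] toolz [-0.0018 -0.0039 -1.    ] q [-1.226 -0.467  2.519 -0.003  1.086  1.004] per row [ 0.0179 -0.0192 -0.0054] tot [ 0.2148 -0.2304 -0.0649]
```

>>> {"method": "jog_arm", "body": {"rows": [[[0.0119,-0.0128,-0.0036],0,0.07],[[0.0119,-0.0128,-0.0036],0,0.07],[[0.0119,-0.0128,-0.0036],0,0.07],[[0.0119,-0.0128,-0.0036],0,0.07],[[0.0119,-0.0128,-0.0036],0,0.07],[[0.0119,-0.0128,-0.0036],0,0.07],[[0.0119,-0.0128,-0.0036],0,0.07],[[0.0119,-0.0128,-0.0036],0,0.07],[[0.0119,-0.0128,-0.0036],0,0.07],[[0.0119,-0.0128,-0.0036],0,0.07],[[0.0119,-0.0128,-0.0036],0,0.07],[[0.0119,-0.0128,-0.0036],0,0.07]]}}

```text
time_s: 8.85
ee_pos: [0.3049, -0.1298, 0.1293]
eef_rot: [3.136, -0.002, -0.657]
force: [-0.5, -1.2, 0.6]
grip_width: 0.0696
grip_force: 0.0
```

>>> {"method": "jog_arm", "body": {"rows": [[[0.0119,-0.0128,-0.0036],-6.84,0.07],[[0,0,0],-6.84,0.07],[[0,0,0],-6.84,0.07],[[0,0,0],-6.84,0.07],[[0,0,0],-6.84,0.07],[[0,0,0],-6.84,0.07],[[0,0,0],-6.84,0.07],[[0,0,0],-6.84,0.07],[[0,0,0],-6.84,0.07],[[0,0,0],-6.84,0.07]]}}

```text
time_s: 9.68
ee_pos: [0.3212, -0.1273, 0.1328]
eef_rot: [3.137, 0.004, 0.542]
force: [0.2, -0.5, -0.0]
grip_width: 0.0704
grip_force: 0.0
```

>>> {"method": "jog_arm", "body": {"rows": [[[0,0,0],-6.84,0.07],[[0,0,0],-6.84,0.07],[[0,0,0],-6.84,0.07],[[0,0,0],-6.84,0.07],[[0,0,0],-6.84,0.07],[[0,0,0],-6.84,0.07],[[0,0,0],-6.84,0.07],[[0,0,0],-6.84,0.07],[[0,0,0],0,0.07]]}}

```text
time_s: 10.43
ee_pos: [0.3212, -0.1272, 0.1328]
eef_rot: [-3.141, 0.006, 1.497]
force: [-0.5, 0.0, -0.5]
grip_width: 0.0703
grip_force: 0.0
```

Run:
```python
from h import *
go(.408,-.113,.15,6)
c=shot("wrist"); P=pts(c); np.save("w2.npy",P)
for l in ["stamp_mid","stamp_grip"]: print(l,at(c,l))
Q=P.reshape(-1,3); Q=Q[(abs(Q[:,0]-.41)<.09)&(abs(Q[:,1]+.08)<.11)]
print("table",np.median(Q[Q[:,2]<.008][:,2]))
s=Q[Q[:,2]>.012]
for y0 in np.arange(-.17,0.01,.012):
    q=s[(s[:,1]>y0)&(s[:,1]<=y0+.012)]
    if len(q)>5: print(round(y0,3),len(q),np.percentile(q[:,0],[2,50,98]).round(4),np.percentile(q[:,2],[10,50,95]).round(3))
```

```text
10.4333 TCP [ 0.3212 -0.1272  0.1328] rot deg [-179.95    0.33   85.77] toolz [-0.0013 -0.0056 -1.    ] q [-0.479 -0.086  2.13  -0.006  1.096 -0.402] per row [ 0.0034  0.0143 -0.0029] tot [ 0.0205  0.0855 -0.0174]
stamp_mid [(0.97, (366, 153), array([ 0.402, -0.079,  0.038]))]
stamp_grip [(0.71, (356, 183), array([ 0.394, -0.107,  0.034]))]
table 0.002355561925484584
-0.158 34 [0.3891 0.4031 0.4114] [0.025 0.026 0.027]
-0.146 671 [0.3559 0.3578 0.4109] [0.026 0.157 0.229]
-0.134 2342 [0.3562 0.3583 0.4093] [0.03  0.223 0.247]
-0.122 6679 [0.3532 0.3663 0.4032] [0.16  0.246 0.259]
-0.11 21523 [0.3215 0.3576 0.3986] [0.243 0.254 0.268]
-0.098 4537 [0.36   0.3707 0.4095] [0.236 0.247 0.254]
-0.086 423 [0.3923 0.4025 0.4174] [0.029 0.037 0.039]
-0.074 389 [0.3933 0.4029 0.4173] [0.028 0.037 0.04 ]
-0.062 279 [0.3987 0.4055 0.4154] [0.032 0.036 0.039]
-0.05 294 [0.3998 0.4067 0.4163] [0.034 0.038 0.041]
-0.038 533 [0.401  0.4145 0.4687] [0.038 0.042 0.07 ]
-0.026 2006 [0.3536 0.4084 0.4664] [0.068 0.07  0.072]
-0.014 219 [0.3514 0.3599 0.3922] [0.038 0.07  0.072]
```

>>> {"method": "jog_arm", "body": {"rows": [[[0.0035,0.0136,0.012],0,0.07],[[0.0035,0.0136,0.012],0,0.07],[[0.0035,0.0136,0.012],0,0.07],[[0.0035,0.0136,0.012],0,0.07],[[0.0035,0.0136,0.012],0,0.07],[[0.0035,0.0136,0.012],0,0.07],[[0,0,0],0,0.07]]}}

```text
time_s: 11.17
ee_pos: [0.4047, -0.1127, 0.0589]
eef_rot: [-3.139, 0.005, 1.489]
force: [-0.8, -0.7, 0.3]
grip_width: 0.07
grip_force: 0.0
```

Run:
```python
from h import *
go(.404,-.112,.004,6)
c=shot("wrist"); save(c,"w3.png"); P=pts(c); Q=P.reshape(-1,3)
s=Q[(Q[:,2]>.012)&(Q[:,2]<.08)&(abs(Q[:,0]-.41)<.04)&(abs(Q[:,1]+.1)<.07)]
for y0 in np.arange(-.17,0.01,.012):
    q=s[(s[:,1]>y0)&(s[:,1]<=y0+.012)]
    if len(q)>5: print(round(y0,3),len(q),np.percentile(q[:,0],[2,50,98]).round(4),np.percentile(q[:,2],[10,50,95]).round(3))
```

```text
11.1667 TCP [ 0.4047 -0.1127  0.0589] rot deg [-179.84    0.29   85.29] toolz [-0.0031 -0.0048 -1.    ] q [-0.355  0.214  2.015 -0.007  0.914 -0.269] per row [ 0.0002 -0.0001  0.0092] tot [ 0.0009 -0.0006  0.0549]
-0.158 51 [0.389  0.4027 0.4115] [0.025 0.026 0.027]
-0.146 412 [0.3878 0.4005 0.4127] [0.026 0.028 0.029]
-0.134 458 [0.3889 0.4017 0.4395] [0.028 0.03  0.031]
-0.122 623 [0.3701 0.4049 0.4405] [0.031 0.032 0.076]
-0.11 826 [0.3703 0.4065 0.449 ] [0.033 0.034 0.078]
-0.098 549 [0.3921 0.4046 0.4171] [0.034 0.036 0.037]
-0.086 585 [0.3935 0.4059 0.4181] [0.037 0.038 0.039]
-0.074 631 [0.3947 0.4065 0.4185] [0.031 0.037 0.039]
-0.062 435 [0.3996 0.4079 0.4163] [0.033 0.037 0.039]
-0.05 481 [0.4001 0.4088 0.4174] [0.035 0.039 0.041]
-0.038 346 [0.4012 0.4099 0.4185] [0.036 0.04  0.043]
```

View pics/w3.png

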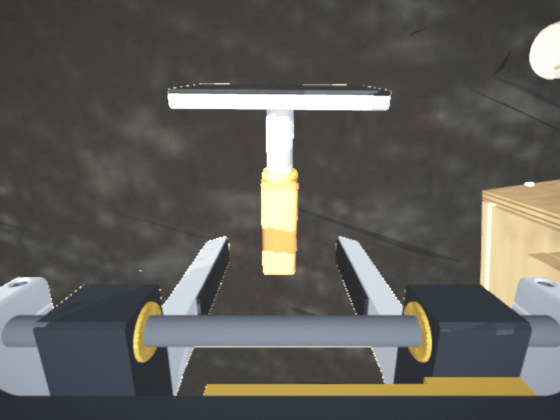

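>>> {"method": "jog_arm", "body": {"rows": [[[-0.0015,0,0.0092],0,0.07],[[-0.0015,0,0.0092],0,0.07],[[-0.0015,0,0.0092],0,0.07],[[-0.0015,0,0.0092],0,0.07],[[-0.0015,0,0.0092],0,0.07],[[-0.0015,0,0.0085],0,0.07],[[0,0,0],0,0.02],[[0,0,0],0,0.02],[[0,0,0],0,0.02],[[0,0,0],0,0.02],[[0,0,0],0,0.02],[[0,0,0],0,0.02]], "squeeze": 6}}

```text
time_s: 12.22
ee_pos: [0.4036, -0.1226, 0.0066]
eef_rot: [3.141, 0.006, 1.491]
force: [-0.6, -0.2, -0.1]
grip_width: 0.0334
grip_force: 0.0
```

>>> {"method": "jog_arm", "body": {"rows": [[[0,0,0.0015],0,0.03],[[0,0,0.0015],0,0.02],[[0,0,0],0,0.02],[[0,0,0],0,0.02],[[0,0,0],0,0.02],[[0,0,0],0,0.02]], "squeeze": 6}}

```text
time_s: 12.72
ee_pos: [0.4034, -0.1225, 0.0032]
eef_rot: [-3.141, 0.006, 1.491]
force: [0.2, 0.8, 0.1]
grip_width: 0.026
grip_force: 6.0
```

>>> {"method": "jog_arm", "body": {"rows": [[[0.0024,0,-0.0076],0,0.02],[[0.0024,0,-0.0076],0,0.02],[[0.0024,0,-0.0076],0,0.02],[[0.0039,0,-0.0069],0,0.02],[[0.0039,0,-0.0069],0,0.02],[[0.0039,0,-0.0069],0,0.02],[[0.0053,0,-0.0059],0,0.02],[[0.0053,0,-0.0059],0,0.02],[[0.0053,0,-0.0059],0,0.02],[[0.0064,0,-0.0047],0,0.02],[[0.0064,0,-0.0047],0,0.02],[[0.0064,0,-0.0047],0,0.02]], "squeeze": 8}}

```text
time_s: 13.72
ee_pos: [0.4079, -0.0677, 0.0788]
eef_rot: [-3.141, 0.006, 1.491]
force: [0.4, -0.9, 0.6]
grip_width: 0.0258
grip_force: 8.0
```

Run:
```python
from h import *
go(.408,-.0,.1,6); print(get_obs()["force"])
c=shot("scene"); save(c,"s2.png")
cv2.imwrite("pics/s2c.png",cv2.resize(c["image"][100:300,260:520,::-1],None,fx=2,fy=2))
```

```text
13.7167 TCP [ 0.4079 -0.0677  0.0788] rot deg [-179.99    0.34   85.44] toolz [-6.0e-04 -5.9e-03 -1.0e+00] q [-0.249  0.163  2.019 -0.007  0.959 -0.165] per row [ 0.0112 -0.0009 -0.0036] tot [ 0.0674 -0.0053 -0.0216]
[ 0.40802192 -0.9043771   0.56767187]
```

View pics/s2c.png

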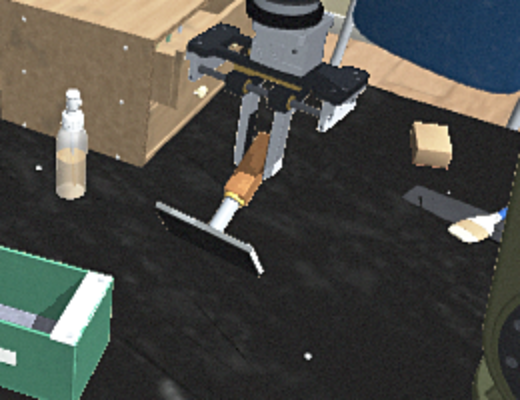

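>>> {"method": "jog_arm", "body": {"rows": [[[0.0072,0,-0.0032],0,0.02],[[0.0072,0,-0.0032],0,0.02],[[0.0072,0,-0.0032],0,0.02],[[0.0078,0,-0.0016],0,0.02],[[0.0078,0,-0.0016],0,0.02],[[0.0078,0,-0.0016],0,0.02],[[0.0079,0,0],0,0.02],[[0.0079,0,0],0,0.02],[[0.0079,0,0],0,0.02],[[0.0077,0,0.0008],0,0.02],[[0,0,0],0,0.02]], "squeeze": 8}}

```text
time_s: 14.68
ee_pos: [0.4141, 0.0093, 0.0916]
eef_rot: [3.142, 0.005, 1.492]
force: [0.6, 2.0, 5.2]
grip_width: 0.0261
grip_force: 8.0
```

Run:
```python
from h import *
go(.408,-.0,.1,6); print(get_obs()["force"])
c=shot("scene"); save(c,"s3.png")
cv2.imwrite("pics/s3c.png",cv2.resize(c["image"][100:300,260:520,::-1],None,fx=2,fy=2))
for l in ["stamp_mid","stamp_grip"]: print(l,at(c,l))
P=pts(c).reshape(-1,3); print("force")
s=P[(abs(P[:,0]-.41)<.09)&(abs(P[:,1]-.01)<.12)&(P[:,2]>.004)&(P[:,2]<.2)]
for z0 in np.arange(0,.16,.01):
    q=s[(s[:,2]>z0)&(s[:,2]<=z0+.01)]
    if len(q)>3: print(round(z0,3),len(q),np.percentile(q[:,:2],[3,50,97],axis=0).round(3).tolist())
```

```text
14.6833 TCP [0.4141 0.0093 0.0916] rot deg [180.     0.29  85.47] toolz [-4.0e-04 -5.1e-03 -1.0e+00] q [-0.063  0.143  2.006 -0.006  0.993  0.02 ] per row [-0.0016 -0.0009 -0.0014] tot [-0.0098 -0.0053 -0.0084]
[0.61179667 2.04649397 5.23628887]
stamp_mid [(0.69, (371, 199), array([0.404, 0.021, 0.094]))]
stamp_grip [(0.85, (372, 191), array([0.408, 0.014, 0.109]))]
force
0.0 776 [[0.327, -0.106], [0.407, 0.047], [0.496, 0.122]]
0.01 234 [[0.356, -0.001], [0.396, 0.014], [0.471, 0.036]]
0.02 502 [[0.359, 0.026], [0.413, 0.05], [0.473, 0.069]]
0.03 162 [[0.362, 0.029], [0.414, 0.06], [0.472, 0.069]]
0.04 37 [[0.407, 0.022], [0.413, 0.03], [0.423, 0.035]]
0.05 40 [[0.407, 0.019], [0.414, 0.027], [0.422, 0.031]]
0.06 41 [[0.402, 0.008], [0.411, 0.023], [0.423, 0.027]]
0.07 54 [[0.402, 0.006], [0.41, 0.025], [0.427, 0.028]]
0.08 69 [[0.402, 0.005], [0.413, 0.022], [0.426, 0.026]]
0.09 71 [[0.397, 0.014], [0.415, 0.019], [0.435, 0.022]]
0.1 108 [[0.39, 0.007], [0.412, 0.016], [0.437, 0.021]]
0.11 117 [[0.389, 0.006], [0.414, 0.015], [0.439, 0.021]]
0.12 113 [[0.39, 0.005], [0.414, 0.012], [0.438, 0.021]]
0.13 116 [[0.389, 0.002], [0.415, 0.011], [0.438, 0.021]]
0.14 130 [[0.39, -0.011], [0.418, 0.009], [0.439, 0.022]]
0.15 80 [[0.389, 0.002], [0.423, 0.016], [0.44, 0.021]]
```

View pics/s3c.png

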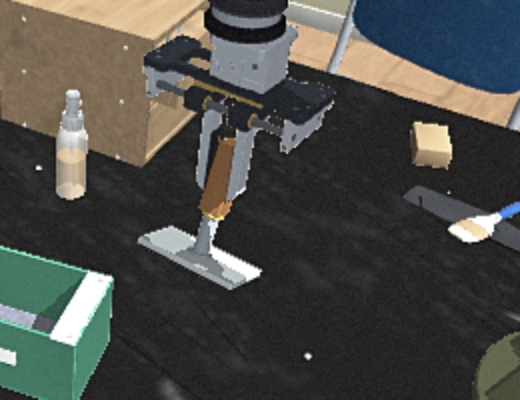

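>>> {"method": "jog_arm", "body": {"rows": [[[0.0075,0,0.0005],0,0.02],[[0.0075,0,0.001],0,0.02],[[0.0075,0,0.0015],0,0.02],[[0.006,0,0.0015],0,0.02],[[0,0,0],0,0.02],[[0,0,0],0,0.02]], "squeeze": 5}}

```text
time_s: 15.33
ee_pos: [0.4157, 0.0368, 0.0863]
eef_rot: [-3.14, 0.006, 1.492]
force: [0.3, 0.2, -2.0]
grip_width: 0.0261
grip_force: 5.0
```

Run:
```python
from h import *
print(get_obs()["force"])
c=shot("scene")
P=pts(c).reshape(-1,3)
s=P[(abs(P[:,0]-.41)<.09)&(abs(P[:,1]-.04)<.12)&(P[:,2]>.006)&(P[:,2]<.2)]
for z0 in np.arange(0,.12,.01):
    q=s[(s[:,2]>z0)&(s[:,2]<=z0+.01)]
    if len(q)>3: print(round(z0,3),len(q),np.percentile(q[:,:2],[3,50,97],axis=0).round(3).tolist())
```

```text
[ 0.32834344  0.17791679 -2.01466459]
0.0 140 [[0.328, -0.061], [0.399, 0.066], [0.482, 0.125]]
0.01 1022 [[0.358, 0.003], [0.408, 0.043], [0.472, 0.07]]
0.02 28 [[0.407, 0.032], [0.412, 0.04], [0.42, 0.043]]
0.03 35 [[0.407, 0.032], [0.413, 0.038], [0.423, 0.043]]
0.04 29 [[0.407, 0.031], [0.413, 0.038], [0.423, 0.042]]
0.05 31 [[0.406, 0.031], [0.412, 0.038], [0.422, 0.041]]
0.06 41 [[0.403, 0.021], [0.411, 0.041], [0.425, 0.043]]
0.07 61 [[0.403, 0.022], [0.411, 0.04], [0.428, 0.044]]
0.08 49 [[0.404, 0.038], [0.418, 0.041], [0.431, 0.044]]
0.09 87 [[0.392, 0.037], [0.416, 0.041], [0.439, 0.048]]
0.1 105 [[0.392, 0.034], [0.416, 0.042], [0.44, 0.048]]
0.11 108 [[0.391, 0.034], [0.414, 0.04], [0.44, 0.048]]
```

>>> {"method": "jog_arm", "body": {"rows": [[[0,0,0],0,0.05],[[0,0,0],0,0.07],[[0,0,0],0,0.08],[[0,0,0],0,0.08],[[0,0,0],0,0.08],[[0,0,-0.012],0,0.08],[[0,0,-0.012],0,0.08],[[0,0,-0.012],0,0.08],[[0,0,-0.012],0,0.08],[[0,0,-0.012],0,0.08],[[0,0,-0.012],0,0.08],[[0,0,0],0,0.08]]}}

```text
time_s: 16.38
ee_pos: [0.417, 0.0367, 0.1606]
eef_rot: [3.139, 0.006, 1.491]
force: [0.1, 0.8, 1.0]
grip_width: 0.0801
grip_force: 0.0
```

Run:
```python
from h import *
go(.41,.041,.16,6)
for n in ["wrist","top"]:
    c=shot(n)
    if n=="wrist": save(c,"w4.png")
    P=pts(c).reshape(-1,3)
    s=P[(abs(P[:,0]-.41)<.09)&(abs(P[:,1]-.04)<.09)]
    for z0,z1 in [(.003,.022),(.125,.15)]:
        q=s[(s[:,2]>z0)&(s[:,2]<=z1)]
        if len(q)>20: print(n,z0,len(q),np.median(q[:,2]).round(4),cv2.minAreaRect(q[:,:2].astype(np.float32)),np.percentile(q[:,:2],[3,50,97],axis=0).round(3).tolist())
```

```text
16.3833 TCP [0.417  0.0367 0.1606] rot deg [179.84   0.32  85.43] toolz [ 0.0023 -0.0057 -1.    ] q [ 0.004  0.05   1.925 -0.006  1.164  0.086] per row [ 0.0006 -0.0012  0.0001] tot [ 0.0037 -0.0074  0.0006]
wrist 0.003 9416 0.0095 ((0.4099629521369934, 0.04000930115580559), (0.17993268370628357, 0.17997772991657257), 89.98053741455078) [[0.335, -0.018], [0.417, 0.058], [0.493, 0.125]]
wrist 0.125 1309 0.1402 ((0.4158911108970642, 0.035393327474594116), (0.02572120726108551, 0.025999534875154495), 85.35094451904297) [[0.404, 0.024], [0.416, 0.038], [0.428, 0.048]]
top 0.003 910 0.0053 ((0.41026684641838074, 0.04000967741012573), (0.1795492023229599, 0.17888592183589935), 89.86905670166016) [[0.324, -0.042], [0.401, 0.1], [0.497, 0.128]]
```

View pics/w4.png

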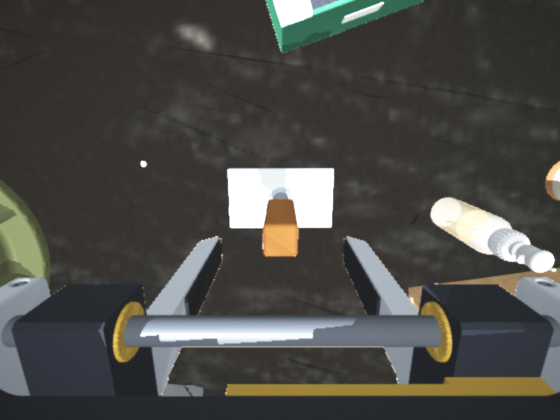

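>>> {"method": "jog_arm", "body": {"rows": [[[0,0,0],7,0.08],[[0,0,0],7,0.08],[[0,0,0],7,0.08],[[0,0,0],7,0.08],[[0,0,0],7,0.08],[[0,0,0],7,0.08],[[0,0,0],7,0.08],[[0,0,0],7,0.08],[[0,0,0],7,0.08],[[0,0,0],7,0.08],[[0,0,0],7,0.08],[[0,0,0],7,0.08]]}}

```text
time_s: 17.48
ee_pos: [0.4157, 0.0367, 0.1577]
eef_rot: [3.136, 0.003, 0.019]
force: [-0.6, 0.2, -0.4]
grip_width: 0.0801
grip_force: 0.0
```

>>> {"method": "jog_arm", "body": {"rows": [[[0,0,0],6,0.08],[[0,0,0],0,0.08],[[0,0,0],0,0.08]]}}

```text
time_s: 17.73
ee_pos: [0.4159, 0.0367, 0.158]
eef_rot: [3.136, 0.002, -0.076]
force: [-0.7, 0.7, 0.6]
grip_width: 0.0804
grip_force: 0.0
```

Run:
```python
from h import *
go(.416,.0355,.099,6)
c=shot("wrist"); P=pts(c).reshape(-1,3)
s=P[(abs(P[:,0]-.41)<.05)&(abs(P[:,1]-.04)<.05)]
q=s[(s[:,2]>.13)&(s[:,2]<=.15)]
if len(q)>20: print(len(q),np.median(q[:,2]).round(4),cv2.minAreaRect(q[:,:2].astype(np.float32)))
# box from here
s=P[(abs(P[:,0]-.49)<.12)&(abs(P[:,1]-.252)<.09)&(abs(P[:,2]-.086)<.005)]; print("box",len(s), cv2.minAreaRect(s[:,:2].astype(np.float32)) if len(s)>50 else "")
```

```text
17.7333 TCP [0.4159 0.0367 0.158 ] rot deg [ 1.7966e+02  1.0000e-01 -4.3700e+00] toolz [-0.0021 -0.0058 -1.    ] q [ 0.004  0.053  1.928 -0.006  1.162  1.654] per row [0.0001 0.0001 0.0098] tot [0.0003 0.0008 0.059 ]
1289 0.1403 ((0.4163157641887665, 0.033891692757606506), (0.025814397260546684, 0.025415027514100075), 85.63675689697266)
box 5781 ((0.48909518122673035, 0.25193220376968384), (0.14815375208854675, 0.09996144473552704), 13.751544952392578)
```

>>> {"method": "jog_arm", "body": {"rows": [[[0,0,0.0098],0,0.06],[[0,0,0.0098],0,0.06],[[0,0.0005,0.0098],0,0.06],[[0,0.0005,0.0098],0,0.06],[[0,0,0.0098],0,0.06],[[0,0,0.0098],0,0.05],[[0,0,0],0,0.02],[[0,0,0],0,0.02],[[0,0,0],0,0.02],[[0,0,0],0,0.02],[[0,0,0],0,0.02],[[0,0,0],0,0.02]], "squeeze": 25}}

```text
time_s: 18.78
ee_pos: [0.4163, 0.0354, 0.1004]
eef_rot: [3.136, -0.0, -0.08]
force: [0.2, -1.3, 2.6]
grip_width: 0.0257
grip_force: 25.0
```

>>> {"method": "jog_arm", "body": {"rows": [[[0,0,0],0,0.02],[[0,0,0],0,0.02]], "squeeze": 25}}

```text
time_s: 18.95
ee_pos: [0.4163, 0.0354, 0.1003]
eef_rot: [3.136, -0.0, -0.08]
force: [-0.6, -1.6, 5.4]
grip_width: 0.0259
grip_force: 25.0
```

>>> {"method": "jog_arm", "body": {"rows": [[[0,0,-0.005],0,0.02],[[0,0,-0.01],0,0.02],[[0,0,-0.012],0,0.02],[[0,0,-0.014],0,0.02],[[0,0,-0.014],0,0.02],[[0,0,-0.014],0,0.02],[[0,0,-0.014],0,0.02],[[0,0,-0.014],0,0.02],[[0,0,-0.012],0,0.02],[[0,0,-0.01],0,0.02],[[0,0,-0.005],0,0.02],[[0,0,0],0,0.02]], "squeeze": 25}}

```text
time_s: 19.95
ee_pos: [0.4163, 0.0361, 0.2247]
eef_rot: [3.136, -0.001, -0.08]
force: [1.2, -0.0, -2.6]
grip_width: 0.0258
grip_force: 25.0
```

>>> {"method": "jog_arm", "body": {"rows": [[[0,0,0],-4.6,0.02],[[0,0,0],-4.6,0.02],[[0,0,0],-4.6,0.02],[[0,0,0],-4.3,0.02],[[0,0,0],0,0.02]]}}

```text
time_s: 20.37
ee_pos: [0.4158, 0.0361, 0.2232]
eef_rot: [3.137, 0.004, 0.24]
force: [0.7, -0.1, -3.6]
grip_width: 0.0262
grip_force: 25.0
```

Run:
```python
from h import *
go(.5089,.2568,.22,14); print(get_obs()["force"])
```

```text
20.3667 TCP [0.4158 0.0361 0.2232] rot deg [179.71   0.21  13.74] toolz [-0.0024 -0.0057 -1.    ] q [ 0.003 -0.015  1.839 -0.006  1.32   1.335] per row [ 0.0102 -0.0137  0.0001] tot [ 0.1428 -0.1923  0.0017]
[ 0.67130203 -0.13606384 -3.57110719]
```

>>> {"method": "jog_arm", "body": {"rows": [[[0.006,-0.008,0],0,0.02],[[0.0102,-0.0137,0],0,0.02],[[0.0102,-0.0137,0],0,0.02],[[0.0102,-0.0137,0],0,0.02],[[0.0102,-0.0137,0],0,0.02],[[0.0102,-0.0137,0],0,0.02],[[0.0102,-0.0137,0],0,0.02],[[0.0102,-0.0137,0],0,0.02],[[0.0102,-0.0137,0],0,0.02],[[0.0102,-0.0137,0],0,0.02],[[0.0102,-0.0137,0],0,0.02],[[0.0102,-0.0137,0],0,0.02]]}}

```text
time_s: 21.37
ee_pos: [0.494, 0.2196, 0.2221]
eef_rot: [3.136, 0.003, 0.233]
force: [0.2, -0.3, -2.3]
grip_width: 0.0259
grip_force: 25.0
```

>>> {"method": "jog_arm", "body": {"rows": [[[0.0102,-0.0137,0],0,0.02],[[0.0102,-0.0137,0],0,0.02],[[0.004,-0.006,0],0,0.02],[[0,0,0],0,0.02],[[0,0,0],0,0.02],[[0,0,0],0,0.02]]}}

```text
time_s: 21.87
ee_pos: [0.5096, 0.2558, 0.2224]
eef_rot: [3.136, 0.003, 0.235]
force: [1.2, 0.8, -2.4]
grip_width: 0.0262
grip_force: 25.0
```

```bash
cat >> h.py <<'E'
BC=np.array([.4895,.252]); BA=np.radians(13.75); BX=np.array([np.cos(BA),np.sin(BA)]); BY=np.array([-BX[1],BX[0]])
def boxf(Q): d=Q[...,:2]-BC; return np.stack([d@BX,d@BY,Q[...,2]],-1)
def st():
    o=get_obs(); b=boxf(o["ee_pos"]); print("t",round(float(o["time_s"]),2),"pivot box X,Y,Z mm",(b[0]*1e3).round(1),(b[1]*1e3).round(1),((b[2]+.019)*1e3).round(1),"F",o["force"].round(1),"rot",np.degrees(o["eef_rot"]).round(2),"w",o["grip_width"].round(4))
E
python3 - <<'E'
from h import *
st()
for n in ["scene","top","wrist"]:
    c=shot(n); B=boxf(pts(c).reshape(-1,3))
    m=(abs(B[:,0])<.13)&(abs(B[:,1])<.08)&(B[:,2]>.1)&(B[:,2]<.15); q=B[m]
    if len(q)>30: print(n,"plate",len(q),cv2.minAreaRect(q[:,:2].astype(np.float32)),np.percentile(q[:,2],[5,50,95]).round(3))
    q=B[(abs(B[:,0])<.09)&(abs(B[:,1])<.065)&(abs(B[:,2]-.086)<.006)]
    if len(q)>30: print(n,"cover",np.percentile(q,[1,50,99],axis=0).round(4).tolist())
E
```

```text
Traceback (most recent call last):
  File "h.py", line 31, in st
    o=get_obs(); b=boxf(o["ee_pos"]); print("t",round(float(o["time_s"]),2),"pivot box X,Y,Z mm",(b[0]*1e3).round(1),(b[1]*1e3).round(1),((b[2]+.019)*1e3).round(1),"F",o["force"].round(1),"rot",np.degrees(o["eef_rot"]).round(2),"w",o["grip_width"].round(4))
                                                                                                                                                                                                                                        ^^^^^^^^^^^^^^^^^^^^^
AttributeError: 'float' object has no attribute 'round'
```

```bash
sed -i 's/,"w",o\["grip_width"\].round(4))/,"w",o["grip_width"])/' h.py
python3 - <<'E'
from h import *
st()
for n in ["scene","top","wrist"]:
    c=shot(n); B=boxf(pts(c).reshape(-1,3))
    m=(abs(B[:,0])<.13)&(abs(B[:,1])<.08)&(B[:,2]>.1)&(B[:,2]<.15); q=B[m]
    if len(q)>30: print(n,"plate",len(q),cv2.minAreaRect(q[:,:2].astype(np.float32)),np.percentile(q[:,2],[5,50,95]).round(3))
    q=B[(abs(B[:,0])<.09)&(abs(B[:,1])<.065)&(abs(B[:,2]-.086)<.006)]
    if len(q)>30: print(n,"cover",np.percentile(q,[1,50,99],axis=0).round(4).tolist())
E
```

```text
t 21.87 pivot box X,Y,Z mm 20.4 -1.1 241.4 F [ 1.2  0.8 -2.4] rot [1.7968e+02 1.5000e-01 1.3480e+01] w 0.0261600288377944
scene plate 1811 ((0.01945217326283455, -0.001796126365661621), (0.07322810590267181, 0.1208762526512146), 89.77569580078125) [0.126 0.133 0.136]
scene cover [[-0.0739, -0.0467, 0.0803], [-0.0491, 0.0219, 0.0861], [0.0728, 0.0503, 0.0887]]
top plate 176 ((0.008140184916555882, 0.002389507368206978), (0.02385581098496914, 0.05801232159137726), 6.5205464363098145) [0.131 0.134 0.138]
top cover [[-0.0038, -0.0496, 0.0826], [0.0156, 0.0431, 0.0878], [0.0742, 0.0474, 0.0914]]
wrist plate 5737 ((0.03577155992388725, -0.0024008862674236298), (0.07008807361125946, 0.08780208975076675), 89.77210998535156) [0.132 0.133 0.135]
wrist cover [[-0.0325, -0.0484, 0.0805], [0.035, 0.0419, 0.0863], [0.0736, 0.0492, 0.0884]]
```

>>> {"method": "jog_arm", "body": {"rows": [[[0,0,0.008],0,0.02],[[0,0,0.008],0,0.02],[[0,0,0.008],0,0.02],[[0,0,0.007],0,0.02],[[0,0,0.0035],0,0.02],[[0,0,0],0,0.02],[[0,0,0],0,0.02]], "squeeze": 6}}

```text
time_s: 22.6
ee_pos: [0.5098, 0.2561, 0.188]
eef_rot: [3.136, 0.002, 0.236]
force: [-0.5, 0.1, -2.8]
grip_width: 0.0267
grip_force: 6.0
```

>>> {"method": "jog_arm", "body": {"rows": [[[-0.0048,0,0.0015],0,0.02],[[-0.0048,0,0.0015],0,0.02],[[-0.0048,0,0.0015],0,0.02],[[0,0,0],0,0.02]], "squeeze": 5}}

```text
time_s: 22.93
ee_pos: [0.4949, 0.2525, 0.1837]
eef_rot: [3.136, 0.002, 0.236]
force: [-0.6, -0.8, -2.7]
grip_width: 0.026
grip_force: 5.0
```

```bash
cat >> h.py <<'E'
def tilt():
    st()
    for n in ["scene","top"]:
        c=shot(n); B=boxf(pts(c).reshape(-1,3)); I=c["image"].reshape(-1,3).astype(int)
        m=(abs(B[:,0])<.14)&(abs(B[:,1])<.034)&(B[:,2]>.02)&(B[:,2]<.2); B=B[m]; I=I[m]
        # plate = grey pixels
        for x0 in np.arange(-.07,.1,.012):
            q=B[(B[:,0]>=x0)&(B[:,0]<x0+.012)&(B[:,1]>.015)]
            if len(q)>4: print(n,round(x0*1e3),len(q),(np.percentile(q[:,2],[10,50,90])*1e3).round(0),end=" | ")
        print()
E
python3 - <<'E'
from h import *
tilt()
E
```

```text
t 22.93 pivot box X,Y,Z mm 5.4 -0.8 202.7 F [-0.6 -0.8 -2.7] rot [1.7969e+02 1.3000e-01 1.3550e+01] w 0.025959978890520784
scene -70 53 [85. 87. 88.] | scene -58 53 [85. 86. 88.] | scene -46 72 [85. 90. 92.] | scene -34 69 [84. 91. 92.] | scene -22 66 [86. 92. 93.] | scene -10 90 [ 87.  93. 196.] | scene 2 92 [ 88.  94. 198.] | scene 14 65 [88. 94. 96.] | scene 26 69 [89. 95. 97.] | scene 38 64 [89. 96. 97.] | scene 50 65 [88. 96. 98.] | scene 62 64 [87. 97. 98.] | 
top -22 32 [90. 93. 97.] | top -10 23 [89. 92. 96.] |
```

>>> {"method": "jog_arm", "body": {"rows": [[[-0.0048,0,0.0022],0,0.02],[[-0.0048,0,0.0022],0,0.02],[[-0.0048,0,0.0022],0,0.02],[[-0.005,0,0.0026],0,0.02],[[-0.005,0,0.0026],0,0.02],[[-0.005,0,0.0026],0,0.02],[[0,0,0],0,0.02]], "squeeze": 5}}

```text
time_s: 23.62
ee_pos: [0.4661, 0.2454, 0.1687]
eef_rot: [3.136, 0.004, 0.236]
force: [-0.7, -0.6, -1.2]
grip_width: 0.0258
grip_force: 5.0
```

Run:
```python
from h import *
tilt()
```

```text
t 23.62 pivot box X,Y,Z mm -24.3 -0.8 187.7 F [-0.7 -0.6 -1.2] rot [179.68   0.21  13.55] w 0.025793368432809924
scene -70 50 [85. 87. 88.] | scene -58 38 [86. 87. 88.] | scene -46 24 [67. 68. 70.] | scene -34 132 [ 71. 182. 197.] | scene -22 105 [ 74.  79. 194.] | scene -10 62 [75. 79. 81.] | scene 2 76 [76. 83. 85.] | scene 14 75 [80. 87. 89.] | scene 26 75 [85. 90. 93.] | scene 38 69 [88. 95. 98.] | scene 50 83 [ 87.  98. 101.] | scene 62 47 [ 86. 100. 103.] | 
top -70 13 [84. 88. 91.] | top -58 39 [85. 88. 91.] | top -46 12 [66. 70. 88.] | top 62 7 [ 85. 102. 107.] | top 74 6 [84. 88. 89.] |
```

>>> {"method": "jog_arm", "body": {"rows": [[[-0.0046,0,0.0032],0,0.02],[[-0.0046,0,0.0032],0,0.02],[[-0.0046,0,0.0032],0,0.02],[[-0.0042,0,0.0038],0,0.02],[[-0.0042,0,0.0038],0,0.02],[[-0.0042,0,0.0038],0,0.02],[[0,0,0],0,0.02]], "squeeze": 5}}

```text
time_s: 24.3
ee_pos: [0.4405, 0.2391, 0.1475]
eef_rot: [3.136, 0.004, 0.236]
force: [-1.8, -0.5, -0.6]
grip_width: 0.0259
grip_force: 5.0
```

Run:
```python
from h import *
tilt()
```

```text
t 24.3 pivot box X,Y,Z mm -50.7 -0.9 166.5 F [-1.8 -0.5 -0.6] rot [179.68   0.21  13.54] w 0.025896724186612877
scene -70 104 [ 86. 156. 189.] | scene -58 180 [ 86. 173. 195.] | scene -46 58 [162. 180. 196.] | scene -22 13 [57. 60. 62.] | scene -10 39 [64. 67. 70.] | scene 2 55 [70. 74. 76.] | scene 14 67 [76. 80. 84.] | scene 26 81 [81. 87. 91.] | scene 38 83 [87. 94. 98.] | scene 50 74 [ 87. 100. 104.] | scene 62 27 [85. 86. 87.] | 
top 26 16 [87. 90. 93.] | top 38 34 [91. 94. 98.] | top 50 36 [ 99. 102. 104.] | top 62 28 [ 86.  91. 104.] | top 74 10 [85. 88. 90.] |
```

>>> {"method": "jog_arm", "body": {"rows": [[[0,0,0],0,0.02],[[0,0,0],0,0.02],[[-0.0028,0,0],0,0.02],[[-0.0028,0,0],0,0.02],[[-0.0028,0,0],0,0.02],[[-0.0028,0,0],0,0.02],[[-0.0028,0,0],0,0.02],[[-0.0028,0,0],0,0.02],[[0,0,0],0,0.02],[[0,0,0],0,0.02]], "squeeze": 40}}

```text
time_s: 25.23
ee_pos: [0.4251, 0.2355, 0.1485]
eef_rot: [3.136, 0.002, 0.236]
force: [-0.3, 0.1, -3.8]
grip_width: 0.0258
grip_force: 40.0
```

Run:
```python
from h import *
tilt()
```

```text
t 25.23 pivot box X,Y,Z mm -66.5 -0.7 167.5 F [-0.3  0.1 -3.8] rot [1.7969e+02 1.2000e-01 1.3540e+01] w 0.025771032774955172
scene -70 190 [ 86. 171. 194.] | scene -58 56 [ 86.  87. 178.] | scene -34 24 [61. 63. 67.] | scene -22 45 [67. 69. 73.] | scene -10 63 [73. 76. 80.] | scene 2 80 [77. 83. 86.] | scene 14 82 [83. 90. 94.] | scene 26 85 [ 91.  97. 102.] | scene 38 44 [ 87. 102. 104.] | scene 50 37 [85. 86. 87.] | scene 62 39 [85. 86. 88.] | 
top 2 12 [84. 86. 90.] | top 14 33 [86. 91. 95.] | top 26 36 [ 94.  97. 101.] | top 38 33 [100. 102. 107.] | top 50 32 [85. 87. 93.] | top 62 36 [85. 87. 90.] | top 74 11 [84. 87. 89.] |
```

>>> {"method": "jog_arm", "body": {"rows": [[[-0.0015,0,0],0,0.02],[[0,0,0.0022],0,0.02],[[0,0,0.0022],0,0.02],[[0,0,0.0022],0,0.02],[[0,0,0.0022],0,0.02],[[0,0,0.0022],0,0.02],[[0,0,0],0,0.02]], "squeeze": 40}}

```text
time_s: 25.92
ee_pos: [0.4235, 0.235, 0.1368]
eef_rot: [3.136, 0.003, 0.236]
force: [-0.4, 0.2, -2.1]
grip_width: 0.026
grip_force: 40.0
```

Run:
```python
from h import *
tilt()
```

```text
t 25.92 pivot box X,Y,Z mm -68.2 -0.9 155.8 F [-0.4  0.2 -2.1] rot [1.7968e+02 1.7000e-01 1.3530e+01] w 0.025956671058563537
scene -70 183 [ 86. 161. 184.] | scene -58 40 [86. 87. 88.] | scene -22 15 [57. 60. 62.] | scene -10 36 [64. 67. 70.] | scene 2 51 [71. 74. 76.] | scene 14 77 [76. 80. 83.] | scene 26 82 [79. 87. 91.] | scene 38 40 [84. 87. 92.] | scene 50 43 [85. 86. 87.] | scene 62 44 [85. 86. 87.] | 
top 2 16 [71. 74. 77.] | top 14 31 [76. 80. 84.] | top 26 35 [84. 87. 90.] | top 38 29 [87. 92. 96.] | top 50 34 [84. 89. 90.] | top 62 39 [84. 87. 90.] | top 74 8 [84. 86. 92.] |
```

>>> {"method": "jog_arm", "body": {"rows": [[[0,0,0],0,0.02],[[0,0,0],0,0.02],[[0.003,0,0],0,0.02],[[0.004,0,0],0,0.02],[[0.004,0,0],0,0.02],[[0.004,0,0],0,0.02],[[0.004,0,0],0,0.02],[[0,0,0],0,0.02]], "squeeze": 5}}

```text
time_s: 26.68
ee_pos: [0.4428, 0.2396, 0.1373]
eef_rot: [3.136, 0.002, 0.236]
force: [0.1, -0.1, -2.3]
grip_width: 0.0259
grip_force: 5.0
```

Run:
```python
from h import *
tilt()
```

```text
t 26.68 pivot box X,Y,Z mm -48.3 -1.0 156.3 F [ 0.1 -0.1 -2.3] rot [1.7969e+02 1.3000e-01 1.3520e+01] w 0.025933892268004202
scene -70 50 [86. 86. 88.] | scene -58 193 [ 87. 162. 184.] | scene -46 99 [151. 169. 186.] | scene 2 12 [57. 60. 60.] | scene 14 19 [61. 63. 65.] | scene 26 32 [65. 66. 69.] | scene 38 32 [69. 71. 86.] | scene 50 44 [85. 86. 88.] | scene 62 43 [85. 86. 87.] | 
top 26 9 [61. 68. 72.] | top 38 30 [67. 70. 73.] | top 50 34 [84. 87. 90.] | top 62 36 [86. 88. 91.] | top 74 9 [84. 86. 90.] |
```

>>> {"method": "jog_arm", "body": {"rows": [[[0.004,0,0],0,0.02],[[0.004,0,0],0,0.02],[[0.004,0,0],0,0.02],[[0.004,0,0],0,0.02],[[0.004,0,0],0,0.02],[[0.004,0,0],0,0.02],[[0,0,0],0,0.02]], "squeeze": 5}}

```text
time_s: 27.37
ee_pos: [0.4661, 0.2452, 0.1372]
eef_rot: [3.136, 0.002, 0.236]
force: [0.3, -0.2, -3.2]
grip_width: 0.0261
grip_force: 5.0
```

Run:
```python
from h import *
tilt()
```

```text
t 27.37 pivot box X,Y,Z mm -24.3 -1.0 156.2 F [ 0.3 -0.2 -3.2] rot [1.7969e+02 1.2000e-01 1.3530e+01] w 0.02606639245760453
scene -70 50 [85. 87. 88.] | scene -58 37 [86. 87. 88.] | scene -34 155 [150. 169. 186.] | scene -22 92 [151. 169. 186.] | scene 26 12 [57. 58. 60.] | scene 38 31 [61. 64. 86.] | scene 50 67 [64. 86. 88.] | scene 62 43 [85. 86. 87.] | 
top -70 5 [85. 89. 90.] | top -58 39 [85. 89. 91.] | top 62 32 [84. 88. 90.] | top 74 7 [87. 89. 90.] |
```

>>> {"method": "jog_arm", "body": {"rows": [[[0,0,0.0025],0,0.02],[[0,0,0.0025],0,0.02],[[0,0,0.0025],0,0.02],[[0,0,0.0015],0,0.02],[[0,0,0],0,0.02],[[0,0,0],0,0.02]], "squeeze": 4}}

```text
time_s: 27.97
ee_pos: [0.4654, 0.245, 0.1282]
eef_rot: [3.136, 0.002, 0.236]
force: [-0.3, 0.3, -2.2]
grip_width: 0.0262
grip_force: 4.0
```

>>> {"method": "jog_arm", "body": {"rows": [[[0.003,0,0.0005],0,0.02],[[0.003,0,0.0005],0,0.02],[[0.003,0,0.0005],0,0.02],[[0,0,0],0,0.02]], "squeeze": 3}}

```text
time_s: 28.3
ee_pos: [0.4748, 0.2473, 0.1267]
eef_rot: [3.136, 0.002, 0.236]
force: [-1.5, 0.4, -2.1]
grip_width: 0.0264
grip_force: 3.0
```

Run:
```python
from h import *
tilt()
```

```text
t 28.3 pivot box X,Y,Z mm -15.4 -1.1 145.7 F [-1.5  0.4 -2.1] rot [1.7969e+02 1.2000e-01 1.3530e+01] w 0.026392677123553986
scene -70 52 [85. 87. 88.] | scene -58 41 [85. 86. 87.] | scene -34 71 [138. 159. 180.] | scene -22 124 [140. 158. 174.] | scene -10 46 [142. 161. 174.] | scene 38 13 [84. 86. 87.] | scene 50 42 [86. 86. 88.] | scene 62 38 [85. 86. 87.] | 
top -46 21 [30. 32. 87.] | top -34 8 [29. 31. 33.] | top 74 8 [86. 89. 90.] |
```

>>> {"method": "jog_arm", "body": {"rows": [[[0.0027,0,0.0005],0,0.02],[[0.0027,0,0.0005],0,0.02],[[0.0027,0,0.0005],0,0.02],[[0.0027,0,0.0005],0,0.02],[[0.0027,0,0.0005],0,0.02],[[0,0,0.001],0,0.02],[[0,0,0.001],0,0.02],[[0,0,0],0,0.02]], "squeeze": 3}}

```text
time_s: 29.07
ee_pos: [0.4877, 0.2504, 0.1225]
eef_rot: [3.136, 0.001, 0.236]
force: [2.4, 0.2, 1.2]
grip_width: 0.0261
grip_force: 3.0
```

Run:
```python
from h import *
tilt()
c=shot("scene"); cv2.imwrite("pics/s5c.png",cv2.resize(c["image"][130:330,160:400,::-1],None,fx=2.5,fy=2.5))
B=boxf(pts(c).reshape(-1,3)); I=c["image"].reshape(-1,3).astype(int)
m=(abs(B[:,0])<.07)&(abs(B[:,1])<.03)&(B[:,2]>.09)&(B[:,2]<.13); q=B[m]
for z0 in np.arange(.07,.135,.008):
    q=B[(abs(B[:,0])<.045)&(abs(B[:,1])<.03)&(B[:,2]>z0)&(B[:,2]<=z0+.008)]
    if len(q)>4: print(round(z0,3),len(q),(np.percentile(q[:,0],[5,50,95])*1e3).round(1),(np.percentile(q[:,1],[5,50,95])*1e3).round(1))
```

```text
t 29.07 pivot box X,Y,Z mm -2.1 -1.2 141.5 F [2.4 0.2 1.2] rot [1.797e+02 7.000e-02 1.354e+01] w 0.02606351713736199
scene -70 50 [85. 86. 88.] | scene -58 41 [86. 86. 88.] | scene -22 68 [135. 159. 186.] | scene -10 119 [135. 153. 170.] | scene 2 58 [136. 154. 168.] | scene 38 12 [83. 86. 88.] | scene 50 46 [85. 87. 88.] | scene 62 41 [85. 86. 88.] | 
top -22 20 [26. 29. 32.] | 
0.07 14 [-7.2  0.7  9.1] [-2.5  6.3  9.3]
0.078 37 [-9.7 -0.2 10.3] [-4.2  9.9 12. ]
0.086 49 [-10.7  -1.9  13.3] [-6.8 10.1 11.9]
0.094 57 [-11.5  -2.6  11.8] [-6.  10.2 12.2]
0.102 53 [-12.5  -5.1  10.3] [-6.9 10.2 12. ]
0.11 55 [-13.2  -4.6  10.4] [-6.4 10.4 11.8]
0.118 37 [-14.2 -11.8   7.4] [-7.5  9.8 12.8]
0.126 33 [-15.2 -12.5   1.2] [-10.9  10.6  23.1]
0.134 70 [-15.7  -9.5   5. ] [-5.3 21.3 24.4]
```

View pics/s5c.png

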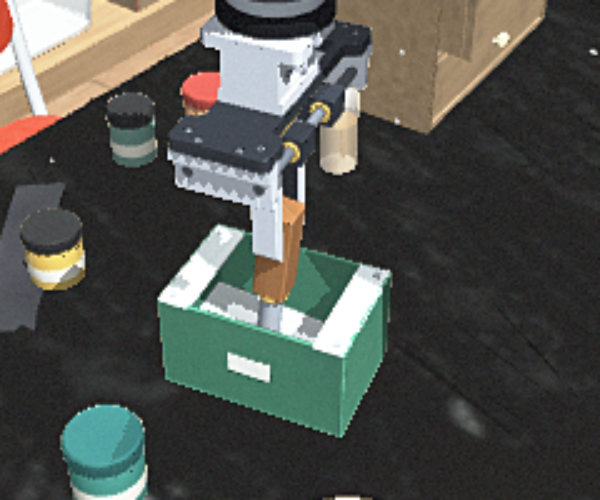

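>>> {"method": "jog_arm", "body": {"rows": [[[0,0,0.0013],0,0.02],[[0,0,0.0013],0,0.02],[[0,0,0.0013],0,0.02],[[0,0,0.0013],0,0.02],[[0,0,0.0013],0,0.02],[[0,0,0.0013],0,0.02],[[0,0,0],0,0.02]], "squeeze": 3}}

```text
time_s: 29.8
ee_pos: [0.4873, 0.2502, 0.1142]
eef_rot: [3.136, 0.003, 0.236]
force: [2.3, 0.7, 2.6]
grip_width: 0.026
grip_force: 3.0
```

```bash
cat >> h.py <<'E'
def hand():
    st(); c=shot("scene"); B=boxf(pts(c).reshape(-1,3))
    for z0 in np.arange(.07,.135,.016):
        q=B[(abs(B[:,0])<.045)&(abs(B[:,1])<.03)&(B[:,2]>z0)&(B[:,2]<=z0+.008)]
        if len(q)>4: print(round(z0,3),len(q),(np.percentile(q[:,0],[5,50,95])*1e3).round(1),(np.percentile(q[:,1],[5,50,95])*1e3).round(1))
E
python3 - <<'E'
from h import *
hand()
E
```

```text
t 29.8 pivot box X,Y,Z mm -2.6 -1.2 133.2 F [2.3 0.7 2.6] rot [1.7969e+02 1.4000e-01 1.3530e+01] w 0.025956090830054075
0.07 16 [-5.9  3.3 11.2] [-1.1  9.  10.6]
0.086 50 [-8.2 -0.8 14.7] [-6.3 10.5 12. ]
0.102 60 [-9.3 -1.6 13.6] [-7.9 10.2 11.7]
0.118 45 [-11.4 -10.    5.2] [-19.9   5.1  23.5]
0.134 73 [-11.5  -9.9   5.7] [-19.3  21.8  24.3]
```

>>> {"method": "jog_arm", "body": {"rows": [[[0.002,0,0],0,0.02],[[0.002,0,0],0,0.02],[[0.002,0,0],0,0.02],[[0,0,0],0,0.02]], "squeeze": 3}}

```text
time_s: 30.18
ee_pos: [0.493, 0.2516, 0.1138]
eef_rot: [3.136, 0.004, 0.236]
force: [0.1, -0.1, -2.1]
grip_width: 0.0257
grip_force: 3.0
```

Run:
```python
from h import *
hand()
```

```text
t 30.18 pivot box X,Y,Z mm 3.3 -1.2 132.8 F [ 0.1 -0.1 -2.1] rot [179.68   0.22  13.53] w 0.025727799926133423
0.07 19 [-3.3  5.8 15. ] [-1.   8.7 10.8]
0.086 57 [-4.7  3.2 18.1] [-9.5 10.1 11.5]
0.102 53 [-4.8  4.1 19.9] [-8.5 10.  11.7]
0.118 51 [-5.8 -4.7 10.2] [-19.8   5.4  23.1]
0.134 71 [-5.6 -4.5 10.6] [-17.9  20.8  24.2]
```

>>> {"method": "jog_arm", "body": {"rows": [[[0,0,0],0,0.03],[[0,0,0],0,0.04],[[0,0,0],0,0.05],[[0,0,0],0,0.055],[[0,0,0],0,0.055],[[0,0,0],0,0.055]]}}

```text
time_s: 30.73
ee_pos: [0.4932, 0.2517, 0.1145]
eef_rot: [3.136, 0.002, 0.236]
force: [-0.2, -0.4, 0.2]
grip_width: 0.0548
grip_force: 0.0
```

>>> {"method": "jog_arm", "body": {"rows": [[[0,0,-0.006],0,0.055],[[0,0,-0.01],0,0.055],[[0,0,-0.012],0,0.055],[[0,0,-0.012],0,0.055],[[0,0,-0.012],0,0.055],[[0,0,-0.012],0,0.055],[[0,0,-0.012],0,0.055],[[0,0,-0.012],0,0.055],[[0,0,-0.012],0,0.055],[[0,0,0],0,0.055]]}}

```text
time_s: 31.57
ee_pos: [0.4941, 0.2526, 0.2177]
eef_rot: [3.137, -0.002, 0.236]
force: [0.5, -0.2, 1.8]
grip_width: 0.0547
grip_force: 0.0
```

Run:
```python
from h import *
hand()
c=shot("wrist"); save(c,"w6.png"); B=boxf(pts(c).reshape(-1,3))
q=B[(abs(B[:,0])<.04)&(abs(B[:,1])<.04)&(abs(B[:,2]-.154)<.008)]
print("top end",len(q),np.percentile(q,[1,50,99],axis=0).round(4).tolist(),cv2.minAreaRect(q[:,:2].astype(np.float32)))
q=B[(abs(B[:,0])<.047)&(abs(B[:,1])<.034)&(B[:,2]<.04)&(B[:,2]>.017)]; A=np.c_[q[:,:2],np.ones(len(q))]
if len(q)>50:
    f=np.linalg.lstsq(A,q[:,2],rcond=None)[0]; r=abs(A@f-q[:,2]); k=r<.002; f=np.linalg.lstsq(A[k],q[k,2],rcond=None)[0]; print("plate fit",len(q),f.round(4))
c=shot("top"); print(at(c,"pot_teal"),at(c,"pot_yellow"),at(c,"mist"))
```

```text
t 31.57 pivot box X,Y,Z mm 4.6 -0.5 236.7 F [ 0.5 -0.2  1.8] rot [ 1.7974e+02 -1.2000e-01  1.3540e+01] w 0.05467461357483709
0.07 30 [-2.5  6.2 18.4] [-3.1  8.7 10.7]
0.086 59 [-3.6  2.5 19. ] [-11.    9.4  11.5]
0.102 62 [-3.1  3.7 19.2] [-10.8   9.7  11.1]
0.118 57 [-3.2  3.6 19.2] [-8.9  9.8 11.4]
0.134 62 [-2.9  5.1 18.1] [-7.9  9.8 11.8]
top end 879 [[-0.002, -0.0148, 0.1469], [0.0112, -0.0026, 0.1536], [0.0228, 0.0104, 0.1553]] ((0.010261214338243008, -0.0023286426439881325), (0.025501128286123276, 0.025364872068166733), 89.19635772705078)
plate fit 2115 [0.0003 0.0005 0.0239]
[(0.64, (163, 230), array([0.507, 0.409, 0.059]))] [(0.93, (220, 158), array([0.695, 0.271, 0.057]))] [(0.68, (321, 193), array([0.602, 0.014, 0.093]))]
```

View pics/w6.png

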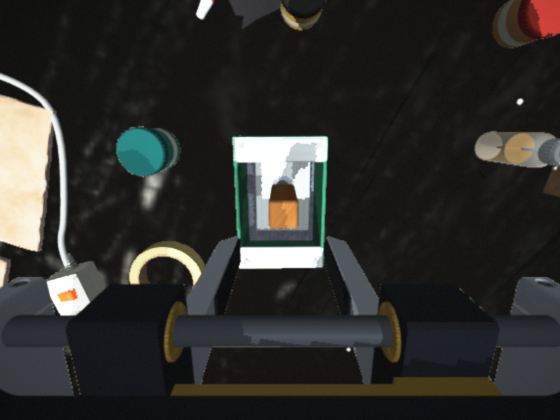

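The stamp is upright in the box, its plate flat at 24 mm (top face), about 9 mm off centre. The three bystanders are standing where they were, and the fingers are clear.

```bash
python3 -c "
from station import *
print(hand_in())"
```

```text
the job is handed in; nothing more can be done
None
```

The job is handed in: the stamp was stood up and let go on the table, taken afresh from above, and now stands upright and released in the pad box, plate flat on the pad about 9 mm off centre with both ends under the covers; the pots and mist bottle were not disturbed (31.6 s used; `hand_in()` returned no verdict).

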